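# Set the desk status wheel to busy

### The arm

A 6-joint arm with a two-finger parallel gripper is mounted at the origin on a cart in front of the work surface, level with it; the furniture and walls round the work are solid. World frame = base frame: x ahead of the robot, y to its left, z up, the work surface at z = 0. Lengths are in m, angles in rad, forces in N, time in s.
With the tool pointing down it reaches from about 0.425 to 0.95 m from the base axis. Payload 3.5 kg.
Tool frame: the origin (TCP) lies at the very end of the fingers, on their centre line; the grasp point (between the pads) lies 19 mm behind it; z points along the fingers, y is the direction in which the jaws open and shut (so a half turn about z gives the same grasp; the last joint's range is limited). The gripper opens to 85 mm and grips with 20 to 120 N. Pads are 22 mm wide; open, the fingers measure 114 mm over their backs; the gripper's body (76 mm by 85 mm) begins 54 mm behind the grasp point. The pads swing forward as they close: fully open they stand 13 mm farther back than shut.
Start: joints at [-1.486, 0.286, 1.577, -0, 1.279, -0.15], TCP at [0.157, -0.656, 0.231] pointing down, gripper open.
Joint ranges: [-2.77, 2.77], [-0.9, 2.22], [0.21, 2.48], [-1.53, 4.67], [0.24, 2.81], [-2.84, 2.84]. Speed limits (rad/s): [2.79, 2.79, 3.14, 3.14, 3.14, 3.14].

### API

Orientations are given as a unit quaternion [x, y, z, w].
In Python, from plant import get_state, read_camera, get_calibration, ticket, search_frame, cut_out, pinpoint gives the robot as it stands.
- The arm moves only by the tool move_arm, never from a script. Its argument "plan" is a list that holds one entry, the list of rows, each a list of 7 numbers: the turn, a rotation vector about the tool's x, y, z in degrees, then the shift along the tool's x, y, z in m, then the finger opening in m, from 0 to 0.0854. In form: [[[ax, ay, az, x, y, z, hand], ...]]. A call has exactly 5 rows; each row is the pose to reach, as a shift and turn from the pose measured when the call began, along the tool's axes at that moment; what a row does not reach only later rows make up. A row lasts 1/8 s, in which the tool goes at most 62.5 mm and 10.7 degrees, less where a joint would pass 70% of its speed; a pose out of reach is approached as far as the arm can. A call with a gripper value outside its range is refused whole. The fingers move at their own pace and stop on an object; "force" is the grip in N (left out, the last holds). Time passes only in rows, so rows that repeat a pose let the fingers close, or fill a call up. It gives the time, the measured TCP pose, the force and the opening at its end, in the units of the state.
- get_state(): the state, without advancing time (a new reading comes with each control period).
- read_camera(name): name is "scene" or "top" or "wrist"; returns the picture (384x512x3 uint8, red, green, blue); there is no depth.
- get_calibration(name): a dict with "mtx" (3x3 intrinsics, pixels), "extrinsics" (4x4, takes a point from camera to world coordinates); the wrist camera has in their place "hand_eye" (4x4, takes a point from camera to tool coordinates, whose origin is the TCP and whose axes are the flange's). Camera axes: x right, y up, looking along -z (the intrinsics and any distortion apply to the point x, -y, -z); pixel columns grow to the right and rows downward; lengths in m; the calibration is good to about 2 mm. A picture is of the moment at which its call begins: read the wrist's pose just before it. get_calibration takes no time and is no camera call.
- ticket.sign_off(): hands the job in, once; it reports no verdict.
Trained networks look in the newest picture that a camera, given by its name, has taken for a name from the list of things; names that differ only in an ending like _2 or _b are one class to them, and where a whole thing is asked for, a point or a joint stands for the part that bears it (a point fixed in the world has none). Each returns a list of dicts, best first, with "p" (0 to 1); they miss things now and then, are a little off and sometimes report something else, mostly with a low value. They report only what shows in the picture. A call takes as long as a camera call.
- search_frame(camera, query): "centre" ([column, row] in pixels, amid what is visible of it).
- cut_out(camera, query): "pixels" (384x512 bool, what is visible of it) and "centre" ([column, row] in pixels, amid what is visible of it).
- pinpoint(camera, query): "centre" ([column, row] in pixels: a listed point, or the origin of a listed thing).
The state is a dict: "time": time; "qpos": joint angles; "dq": joint speeds; "joint_efforts": joint torques, N m; "eef_pos": TCP position; "tcp_rot": TCP orientation; "contact_force": force on the tool from outside, world axes, zero at the start; "wrist_torque": the same for the moment, N m; "opening": opening from 0.0 (shut) to 1.0 (fully open).
Only numpy, scipy, OpenCV 4.12 (cv2) and the standard library are available. Lean on these libraries where they do the work, as an engineer would, in place of code of your own. Each camera call takes 0.05 s, during which the arm holds its last target.

### The job

A video call is about to start: set the paddle-wheel status sign on the cabinet to busy by pushing its top paddles forwards with a fingertip (the top of the wheel moves away from the robot), until the red paddle rests upright at the very top, and stop there without going on past it. Only touch the wheel: lift nothing, do not shove the sign out of place, and leave the mug, the stapler and the eraser alone.

Things in the scene. Friction and masses are not known exactly. Their poses are not given: they have to be found in the camera images.
- stand: Status sign: loose stand of about 1.2 kg, held by its weight alone. Base 130 (x) x 94 (y) x 14 mm high; two wooden cheeks at y = +-34 mm, 7 mm thick, 34 mm wide, reach 85 mm up and carry a paddle wheel between them. Origin: centre of the base's underside, z up. Its x is the forward direction, away from the robot (turned up to 0.4 rad either way); the axle runs along its y.
- axle (a point): Centre of the wheel, 68 mm above the stand's origin; does not turn, axes as the stand's. The wheel has a grey hub of 24 mm radius and eight straight radial paddles 45 degrees apart, 30 mm wide along y, 5 mm thick, tips 50 mm from the axle: one red, one yellow (upright one click before red is), six white. On its +y side is a sprung steel detent roller.
- red_tip (a point): Middle of the outer edge of the red paddle, 50 mm from the axle; turns with the wheel. Straight above the axle when the sign says busy.
- top (a point): Fixed point of the stand, 118 mm above its origin, straight above the axle: where the tip of the upright paddle stands when the wheel rests on a click. The two neighbours then lean 45 degrees fore and aft, tips 35 mm away in x and 15 mm lower. Fingertips 10 to 13 mm below this point, dipped behind the upright paddle, clear all else and can push it forwards.
- wheel (a joint): Wheel angle, rad: 0 with the red paddle upright, growing forwards; not wrapped, no stops. Clicks every 0.785 rad. Starts 1, 2 or 3 clicks short (-0.785 to -2.356), red on the robot's side (rarely poised on the hump between two clicks). 3 N at a paddle's tip takes it over the hump half-way (0.39 rad, tip 19 mm forwards); let go, it drops on to the next click in 0.3 s and, being damped, stays there.
- mug: White mug, 92 mm across, 127 mm with handle, 95 mm high; origin at the centre of its underside. Stands loose some 15 cm to the right of the sign. To be left alone.
- stapler: Stapler, 148 x 37 x 40 mm high; origin at the centre of its underside. Lies loose some 12 cm to the left of the sign. To be left alone.
- eraser: Eraser in a blue sleeve, 48 x 23 x 13 mm; origin at the centre of its underside. Lies loose behind the sign, to the right. To be left alone.

How it is judged:
At the end, for the whole second after the job is handed in: The wheel rests with the red paddle upright at the top, within 0.12 rad (7 degrees), reached forwards; the stand is flat on the cabinet top and within 25 mm of where it stood; mug, stapler and eraser are within 20 mm of where they stood (value of joint wheel between -0.12 and 0.12 rad and velocity of joint wheel between -0.2 and 0.2 rad/s and distance of stand from where it was at the start of the episode below 0.025 m and angle between stand's own z axis and vertical below 0.05 rad and linear speed of stand below 0.02 m/s and distance of each of mug, stapler, eraser from where it was at the start of the episode below 0.02 m); the robot touches nothing.
It fails at once if the red paddle is pushed past the top, over the hump towards the next click (value of joint wheel above 0.45 rad).
It fails at once if the stand is shoved, tipped or lifted (distance of stand from where it was at the start of the episode above 0.035 m or angle between stand's own z axis and vertical above 0.25 rad or height (world z) of stand above 0.012 m).
It fails at once if mug, stapler or eraser is knocked about or lifted (distance of any of mug, stapler, eraser from where it was at the start of the episode above 0.025 m).
It also fails if it takes over 42 s, if anything falls off the work surface, if the arm or the gripper's body presses on something with over 40 N, if the wrist force passes 120 N, or if a joint passes its speed limit or range.

## Working session

There is one attempt and no reset: what is moved stays moved. The work goes in short steps, Python scripts to look and compute and a tool call to move; the robot and the scene stay as the last step left them, time stands still between calls to the robot, and variables do not carry over. Pictures are saved under pics/ and viewed, and the job is handed in when it is done.

Besides the shell and the picture viewer there is one more tool, called as a command line: name --argument value ..., lists and objects as JSON in quotes. move_arm: Moves the arm, as the interface text tells. Its arguments: {"type":"object","properties":{"plan":{"type":"array","items":{"type":"array","items":{"type":"array","items":{"type":"number"}}}},"force":{"type":"number"}},"required":["plan"]}

```bash
mkdir -p pics; ls; python3 - <<'E'
from plant import *
import cv2,numpy as np
s=get_state();print(s)
for n in ["scene","top"]:
    im=read_camera(n);cv2.imwrite(f"pics/{n}0.png",im[:,:,::-1])
    c=get_calibration(n);print(n,np.round(c["mtx"],1).tolist(),np.round(c["extrinsics"],4).tolist(),c.keys())
    for q in ["stand","axle","red_tip","top","mug","stapler","eraser"]:
        print(q,[(np.round(d["centre"],1).tolist(),round(d["p"],2)) for d in pinpoint(n,q)][:3])
print(get_calibration("wrist"))
E
```

```text
pics
{'time': 0.0, 'qpos': array([-1.48596871e+00,  2.87189206e-01,  1.57817711e+00,  1.79169002e-05,
        1.27858362e+00, -1.49988942e-01]), 'dq': array([-2.11221583e-04, -1.60773007e-04, -1.69028913e-04,  4.08143972e-04,
        7.72302955e-04,  2.80150462e-05]), 'joint_efforts': array([-3.04031873e-04, -4.05984235e+01, -2.92625785e+01, -1.80251327e-04,
        5.69074255e-03, -2.82363786e-06]), 'eef_pos': array([ 0.15703293, -0.6558088 ,  0.22993142]), 'tcp_rot': array([ 9.93115175e-01,  1.17136072e-01,  4.69651485e-05, -1.17773447e-03]), 'contact_force': array([-0.35107959,  0.25143047,  0.2874627 ]), 'wrist_torque': array([ 0.02368821,  0.0384808 , -0.05449791]), 'opening': 0.9985312793405798}
scene [[466.2, 0.0, 251.4], [0.0, 466.2, 172.6], [0.0, 0.0, 1.0]] [[-0.8605, 0.2041, -0.4667, 0.1067], [-0.5088, -0.3875, 0.7687, 0.6211], [-0.024, 0.899, 0.4373, 0.4822], [0.0, 0.0, 0.0, 1.0]] dict_keys(['mtx', 'extrinsics'])
stand [([278.8, 207.0], 0.95)]
axle [([274.6, 178.1], 0.77)]
red_tip [([291.7, 163.0], 0.66)]
top [([277.1, 153.9], 0.82)]
mug [([308.0, 178.4], 0.78)]
stapler [(
[... 355 characters left out ...]
0.8)]
red_tip [([278.0, 228.2], 0.91), ([306.1, 165.5], 0.32)]
top [([277.3, 212.1], 0.9)]
mug [([338.2, 215.4], 0.7)]
stapler [([223.5, 220.6], 0.66)]
eraser [([304.9, 165.3], 0.71)]
{'mtx': array([[344.31086945,   0.        , 262.58162101],
       [  0.        , 344.31086945, 184.64704532],
       [  0.        ,   0.        ,   1.        ]]), 'hand_eye': array([[-3.77974471e-04,  9.44948443e-01,  3.27219034e-01,
         8.53295327e-02],
       [ 9.99999925e-01,  3.30843913e-04,  1.99694991e-04,
         5.19140616e-04],
       [ 8.04430451e-05,  3.27219085e-01, -9.44948498e-01,
        -1.43018380e-01],
       [ 0.00000000e+00,  0.00000000e+00,  0.00000000e+00,
         1.00000000e+00]])}
```

```bash
cat > h.py <<'E'
from plant import *
import cv2,numpy as np
from scipy.optimize import least_squares
from scipy.spatial.transform import Rotation as R
def proj(n,P,c={}):
    if n not in c: c[n]=get_calibration(n)
    k=c[n];E=k["extrinsics"];p=(np.asarray(P)-E[:3,3])@E[:3,:3]
    p=p*[1,-1,-1];u=p@k["mtx"].T;return u[...,:2]/u[...,2:]
def pts(s):  # x,y,yaw,wheel
    x,y,a,w=s;X=np.array([np.cos(a),np.sin(a),0]);o=np.array([x,y,0]);z=np.array([0,0,1.])
    return dict(stand=o,axle=o+.068*z,top=o+.118*z,red_tip=o+.068*z+.05*(np.sin(w)*X+np.cos(w)*z))
E
python3 - <<'E'
from h import *
obs={"scene":dict(stand=[278.8,207],axle=[274.6,178.1],red_tip=[291.7,163],top=[277.1,153.9]),
"top":dict(stand=[269.9,210.9],axle=[272,212.1],red_tip=[278,228.2],top=[277.3,212.1])}
def f(s):
    P=pts(s);return np.concatenate([proj(n,P[k])-o for n in obs for k,o in obs[n].items()])
for a0 in(-.3,.3):
  for w0 in(-.8,-1.6,-2.4):
    r=least_squares(f,[.45,-.08,a0,w0]);print(r.x.round(4),round(r.cost,1),f(r.x).round(1))
for n in("scene","top"):
    im=cv2.imread(f"pics/{n}0.png");c=im[120:260,180:380];cv2.imwrite(f"pics/{n}0c.png",cv2.resize(c,None,fx=4,fy=4,interpolation=cv2.INTER_CUBIC))
E
```

```text
[ 0.4949 -0.1138  0.1696 -0.7318] 12.3 [-2.4 -0.5  1.8 -1.3  1.2 -1.  -0.7 -0.1  0.9  1.7  1.1 -0.2 -0.8 -0.1
 -2.2 -0.7]
[ 0.4949 -0.1138  0.1696 -0.7318] 12.3 [-2.4 -0.5  1.8 -1.3  1.2 -1.  -0.7 -0.1  0.9  1.7  1.1 -0.2 -0.8 -0.1
 -2.2 -0.7]
[ 0.4949 -0.1138  0.1696 -0.7318] 12.3 [-2.4 -0.5  1.8 -1.3  1.2 -1.  -0.7 -0.1  0.9  1.7  1.1 -0.2 -0.8 -0.1
 -2.2 -0.7]
[ 0.4949 -0.1138  0.1696 -0.7318] 12.3 [-2.4 -0.5  1.8 -1.3  1.2 -1.  -0.7 -0.1  0.9  1.7  1.1 -0.2 -0.8 -0.1
 -2.2 -0.7]
[ 0.4949 -0.1138  0.1696 -0.7318] 12.3 [-2.4 -0.5  1.8 -1.3  1.2 -1.  -0.7 -0.1  0.9  1.7  1.1 -0.2 -0.8 -0.1
 -2.2 -0.7]
[ 0.4949 -0.1138  0.1696 -0.7318] 12.3 [-2.4 -0.5  1.8 -1.3  1.2 -1.  -0.7 -0.1  0.9  1.7  1.1 -0.2 -0.8 -0.1
 -2.2 -0.7]
```

View pics/scene0.png

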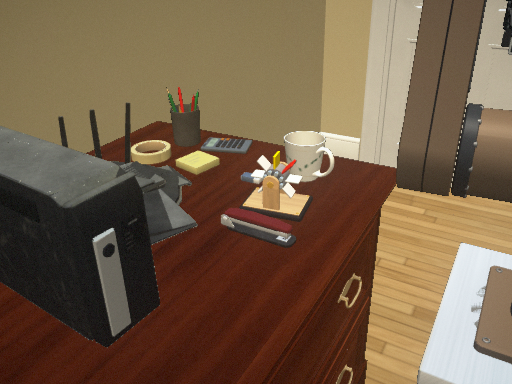

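View pics/scene0c.png

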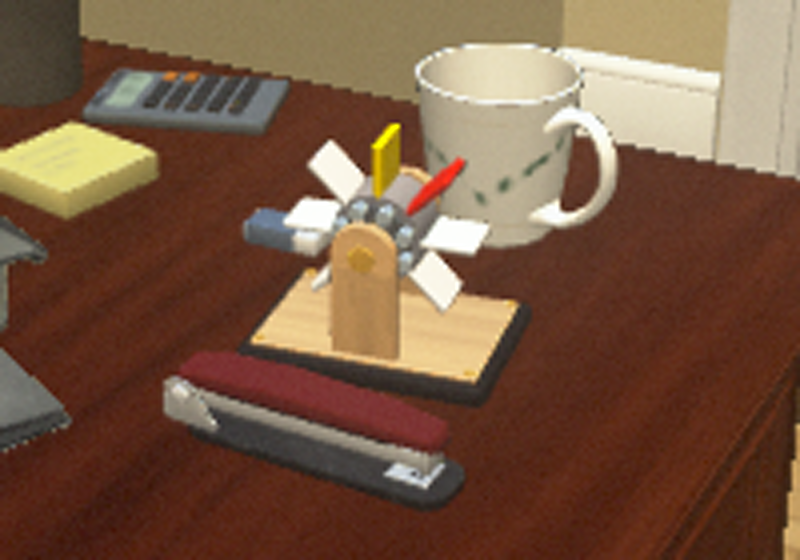

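View pics/top0c.png

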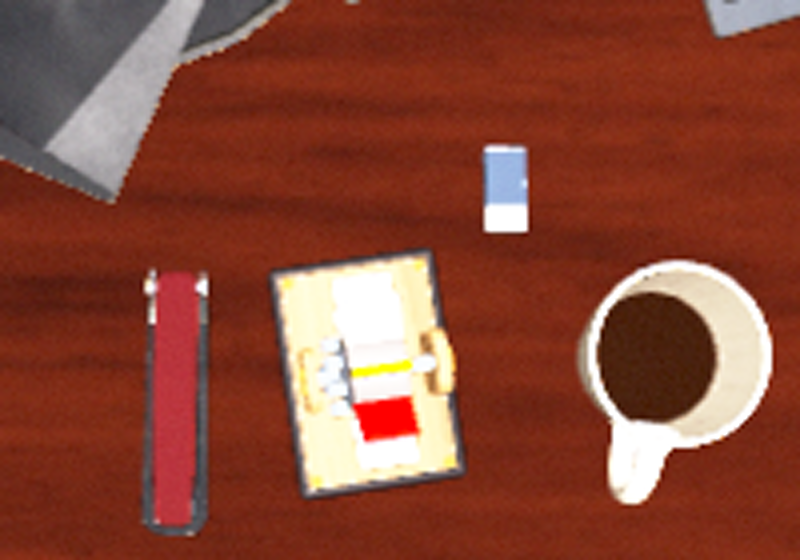

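```bash
cat > fit.py <<'E'
from h import *
c=np.array([[272,270],[432,250],[465,470],[305,495]])/4+[180,120]
L=np.array([[.065,.047],[.065,-.047],[-.065,-.047],[-.065,.047]])
obs={"scene":dict(stand=[278.8,207],axle=[274.6,178.1],red_tip=[291.7,163],top=[277.1,153.9]),
"top":dict(stand=[269.9,210.9],axle=[272,212.1],red_tip=[278,228.2],top=[277.3,212.1])}
def g(s):
    r=R.from_euler('z',s[2]).as_matrix()[:2,:2];P=np.c_[L@r.T+s[:2],np.full(4,.007)];return (proj("top",P)-c).ravel()
r=least_squares(g,[.45,-.08,0]);print(r.x.round(4),g(r.x).round(1))
def f(s):
    P=pts(s);return np.concatenate([proj(n,P[k])-o for n in obs for k,o in obs[n].items()]+[2*g(s[:3])])
r=least_squares(f,[.45,-.08,0,-.8]);print(r.x.round(4),f(r.x).round(1))
s=get_state();M=R.from_quat(s["tcp_rot"]);p=s["eef_pos"];print(p,M.as_matrix().round(3).tolist())
x,y,a,_=r.x
t=np.array([x,y,.26])-.04*np.array([np.cos(a),np.sin(a),0])
print("shift",M.inv().apply(t-p))
E
python3 fit.py
```

```text
[ 0.4946 -0.1164  0.1578] [-0.8 -0.6  0.6 -1.4  1.   1.1 -0.7  0.9]
[ 0.4948 -0.1156  0.157  -0.7264] [-1.9 -0.9  2.3 -1.6  1.5 -1.4 -0.2 -0.5  1.7  1.7  2.  -0.1 -0.1 -0.1
 -1.3 -0.6 -2.2 -1.4  0.6 -3.   1.3  2.  -2.2  1.6]
[ 0.157049   -0.65645989  0.23136358] [[0.973, 0.233, -0.0], [0.233, -0.973, -0.0], [-0.0, 0.0, -1.0]]
shift [ 0.4144374  -0.45051535 -0.02867866]
```

move_arm --plan '[[[0,0,1,0.041,-0.045,-0.01,0],[0,0,2,0.082,-0.09,-0.02,0],[0,0,3,0.123,-0.135,-0.028,0],[0,0,4,0.164,-0.18,-0.028,0],[0,0,4.5,0.205,-0.225,-0.028,0]]]' --force 40

```text
time: 1.42
eef_pos: [0.3048, -0.3883, 0.2598]
tcp_rot: [0.997, 0.078, 0.0, 0.001]
contact_force: [0.7, -0.2, -0.6]
opening: 0.001
```

```bash
tail -5 fit.py > nx.py; sed -i '1i from h import *\nclass r: x=[.4948,-.1155,.1575,0]' nx.py; sed -i '/^def/d' nx.py; cat nx.py; python3 nx.py
```

```text
from h import *
class r: x=[.4948,-.1155,.1575,0]
r=least_squares(f,[.45,-.08,0,-.8]);print(r.x.round(4),f(r.x).round(1))
s=get_state();M=R.from_quat(s["tcp_rot"]);p=s["eef_pos"];print(p,M.as_matrix().round(3).tolist())
x,y,a,_=r.x
t=np.array([x,y,.26])-.04*np.array([np.cos(a),np.sin(a),0])
print("shift",M.inv().apply(t-p))Traceback (most recent call last):
  File "nx.py", line 3, in <module>
    r=least_squares(f,[.45,-.08,0,-.8]);print(r.x.round(4),f(r.x).round(1))
                    ^
NameError: name 'f' is not defined
```

```bash
sed -i 3d nx.py; python3 nx.py
```

```text
[ 0.30481059 -0.38827912  0.25980033] [[0.988, 0.155, 0.001], [0.155, -0.988, -0.001], [0.001, 0.001, -1.0]]
shift [ 0.18992542 -0.23999755 -0.00035379]
```

move_arm --plan '[[[0,0,0,0.038,-0.048,0,0],[0,0,0,0.076,-0.096,0,0],[0,0,0,0.114,-0.144,0,0],[0,0,0,0.152,-0.192,0,0],[0,0,0,0.19,-0.24,0,0]]]'

```text
time: 2.05
eef_pos: [0.4561, -0.1199, 0.2602]
tcp_rot: [0.997, 0.078, 0.001, 0.001]
contact_force: [0.7, -0.1, 0.1]
opening: 0.001
```

```bash
cat > w.py <<'E'
from h import *
import sys
s=get_state();im=read_camera("wrist");cv2.imwrite(f"pics/{sys.argv[1]}.png",im[:,:,::-1])
k=get_calibration("wrist");T=np.eye(4);T[:3,:3]=R.from_quat(s["tcp_rot"]).as_matrix();T[:3,3]=s["eef_pos"]
E=T@k["hand_eye"]
def pw(P):
    p=((np.asarray(P)-E[:3,3])@E[:3,:3])*[1,-1,-1];u=p@k["mtx"].T;return u[...,:2]/u[...,2:]
obs={}
for q in ["stand","axle","red_tip","top"]:
    d=pinpoint("wrist",q);print(q,[(np.round(e["centre"],1).tolist(),round(e["p"],2)) for e in d][:2])
    if d and d[0]["p"]>.5: obs[q]=d[0]["centre"]
print({q:pw(v).round(1).tolist() for q,v in pts([.4948,-.1155,.1575,-.785]).items()},"tcp",pw(s["eef_pos"]).round(1))
f=lambda v:np.concatenate([pw(pts(np.r_[v[:2],.1575,v[2]])[q])-o for q,o in obs.items()])
r=least_squares(f,[.4948,-.1155,-.785]);print(r.x.round(4),f(r.x).round(1))
E
python3 w.py w1; python3 nx.py
```

```text
stand []
axle [([263.8, 115.4], 0.87)]
red_tip [([265.5, 160.1], 0.68)]
top [([269.2, 120.1], 0.86), ([262.9, 107.3], 0.22)]
{'stand': [263.1, 108.6], 'axle': [263.4, 116.8], 'top': [263.6, 125.2], 'red_tip': [263.6, 161.8]} tcp [261.7 256.2]
[ 0.4981 -0.1175 -0.8401] [ 2.1 -1.7  0.8  0.  -2.6  1.5]
[ 0.45534312 -0.12169252  0.25972674] [[0.988, 0.156, 0.001], [0.156, -0.988, -0.002], [0.0, 0.002, -1.0]]
shift [-5.99944921e-05  7.34465622e-05 -2.73167333e-04]
```

View pics/w1.png

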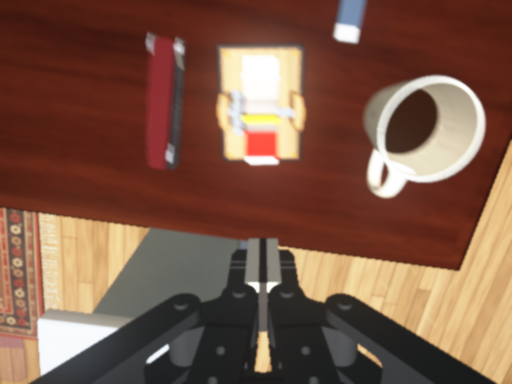

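```bash
python3 - <<'E'
from h import *
def yc(f):
    im=cv2.imread(f);h=cv2.cvtColor(im,cv2.COLOR_BGR2HSV)
    m=cv2.inRange(h,(22,150,130),(34,255,255));n,l,st,c=cv2.connectedComponentsWithStats(m)
    i=1+st[1:,4].argmax();print(f,st[i],c[i]);return c[i]
a=yc("pics/top0.png");b=yc("pics/w1.png");c=yc("pics/scene0.png")
s=get_state();k=get_calibration("wrist");T=np.eye(4);T[:3,:3]=R.from_quat(s["tcp_rot"]).as_matrix();T[:3,3]=s["eef_pos"]
def ray(E,K,u,z):
    d=E[:3,:3]@(np.linalg.inv(K)@[*u,1]*[1,-1,-1]);return E[:3,3]+d*(z-E[2,3])/d[2]
kt=get_calibration("top");ks=get_calibration("scene")
for z in(.118,.107):print(z,ray(kt["extrinsics"],kt["mtx"],a,z),ray(T@k["hand_eye"],k["mtx"],b,z),ray(ks["extrinsics"],ks["mtx"],c,z))
E
```

```text
pics/top0.png [268 210  15   4  29] [275.48275862 211.79310345]
pics/w1.png [247 116  29   3  85] [260.67058824 117.        ]
pics/scene0.png [273 151   7  19 100] [276.   159.37]
0.118 [ 0.49416327 -0.11456294  0.118     ] [ 0.50013641 -0.11370134  0.118     ] [ 0.48328568 -0.09007707  0.118     ]
0.107 [ 0.49441139 -0.11547947  0.107     ] [ 0.49861088 -0.11389821  0.107     ] [ 0.49466078 -0.11155623  0.107     ]
```

move_arm --plan '[[[0,0,0,0.005,0,0.04,0],[0,0,0,0.01,0,0.08,0],[0,0,0,0.018,0,0.11,0],[0,0,0,0.019,0,0.13,0],[0,0,0,0.019,0,0.132,0]]]'

```text
time: 2.92
eef_pos: [0.4726, -0.12, 0.126]
tcp_rot: [0.997, 0.077, -0.001, -0.0]
contact_force: [0.2, 0.3, -0.9]
opening: 0.002
```

```bash
python3 w.py w2; python3 - <<'E'
from h import *
s=get_state();print(s["eef_pos"],s["contact_force"])
for n in("scene","top"):
    im=cv2.cvtColor(read_camera(n),cv2.COLOR_RGB2BGR);c=im[120:260,180:380];cv2.imwrite(f"pics/{n}2c.png",cv2.resize(c,None,fx=4,fy=4,interpolation=cv2.INTER_CUBIC))
E
```

```text
stand [([261.7, 144.1], 0.68)]
axle [([258.6, 171.2], 0.67), ([123.8, 146.8], 0.28)]
red_tip [([261.2, 253.5], 0.76)]
top [([262.3, 200.8], 0.78)]
{'stand': [260.8, 148.2], 'axle': [260.2, 173.8], 'top': [259.5, 205.4], 'red_tip': [260.2, 254.7]} tcp [261.7 256.2]
[ 0.4972 -0.1157 -0.9414] [-0.3  1.2  2.4 -1.1  0.  -0.  -1.7  0.1]
[ 0.47483149 -0.11979855  0.12912017] [-0.2363398  -0.28023283 -0.01677428]
```

View pics/w2.png

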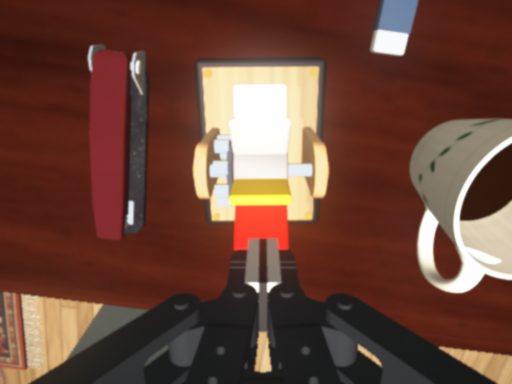

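View pics/scene2c.png

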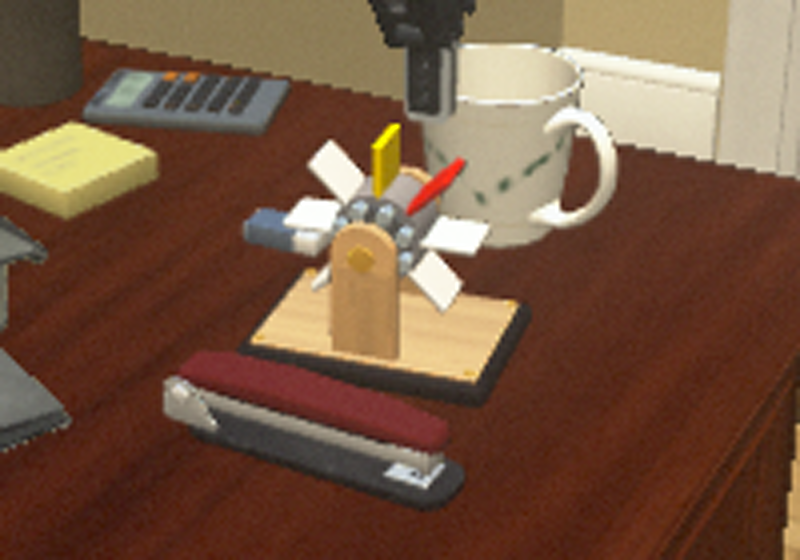

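move_arm --plan '[[[0,0,0,0.002,0,0.008,0],[0,0,0,0.003,0,0.015,0],[0,0,0,0.003,0,0.02,0],[0,0,0,0.003,0,0.021,0],[0,0,0,0.003,0,0.021,0]]]'

```text
time: 3.9
eef_pos: [0.4777, -0.119, 0.1077]
tcp_rot: [0.997, 0.078, 0.001, 0.001]
contact_force: [0.9, 0.4, -0.3]
opening: -0.002
```

```bash
python3 - <<'E'
from h import *
P=[]
for i in range(4):
    im=cv2.cvtColor(read_camera("scene"),cv2.COLOR_RGB2BGR);s=get_state();P.append(np.r_[s["eef_pos"],s["contact_force"]])
print(np.round(P,4),np.mean(P,0).round(4))
c=im[120:260,180:380];cv2.imwrite(f"pics/scene3c.png",cv2.resize(c,None,fx=4,fy=4,interpolation=cv2.INTER_CUBIC))
E
```

```text
[[ 0.4778 -0.119   0.108  -0.0337 -0.4436 -0.0839]
 [ 0.4779 -0.1191  0.1081 -0.3676  0.093   0.5597]
 [ 0.4779 -0.1191  0.1081  0.3064  0.0127 -0.1103]
 [ 0.4779 -0.1191  0.1081 -0.613  -0.1323 -0.2102]] [ 0.4779 -0.1191  0.1081 -0.177  -0.1175  0.0388]
```

View pics/scene3c.png

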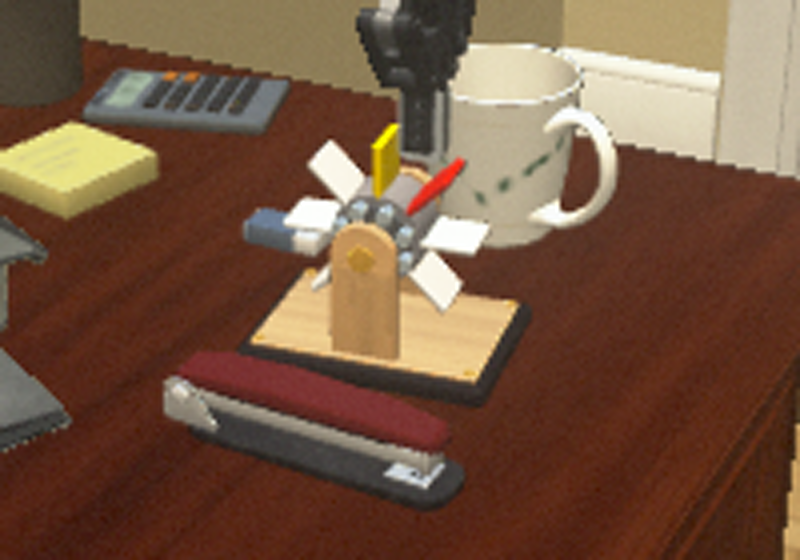

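move_arm --plan '[[[0,0,0,0.006,0,0,0],[0,0,0,0.012,0,0,0],[0,0,0,0.017,0,0,0],[0,0,0,0.021,0,0,0],[0,0,0,0.025,0,0,0]]]'

```text
time: 4.72
eef_pos: [0.5034, -0.1151, 0.1083]
tcp_rot: [0.997, 0.078, 0.002, 0.002]
contact_force: [-0.4, -0.6, 0.3]
opening: 0.001
```

```bash
cat > look.py <<'E'
from h import *
import sys
P=[]
for n in ("top","scene"):
    im=cv2.cvtColor(read_camera(n),cv2.COLOR_RGB2BGR);s=get_state();P.append(np.r_[s["eef_pos"],s["contact_force"]])
    c=im[120:260,180:380];cv2.imwrite(f"pics/{n}{sys.argv[1]}c.png",cv2.resize(c,None,fx=4,fy=4,interpolation=cv2.INTER_CUBIC))
print(s["time"],np.round(P,4))
E
python3 look.py 4
```

```text
4.825 [[ 0.504  -0.1152  0.1086  0.3895 -0.0651  0.1046]
 [ 0.5038 -0.1153  0.1087  2.5589  0.4573 -0.3324]]
```

View pics/scene4c.png

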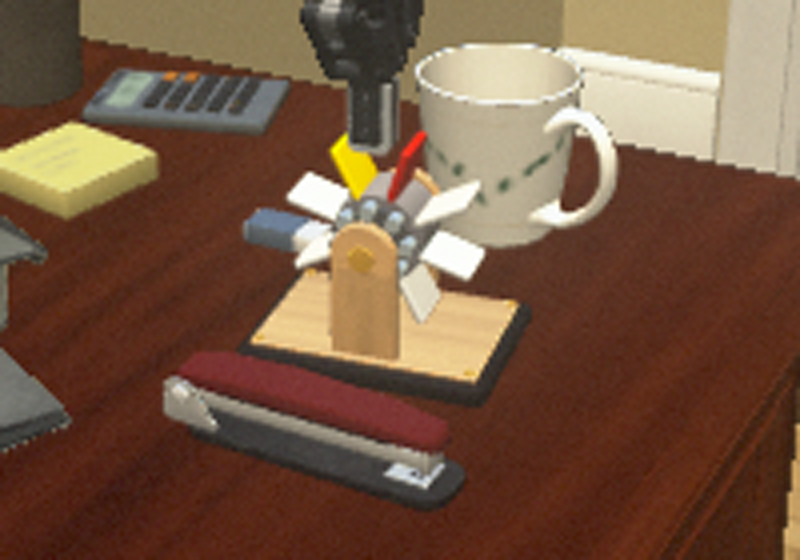

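move_arm --plan '[[[0,0,0,0.004,0,0,0],[0,0,0,0.008,0,0,0],[0,0,0,0.011,0,0,0],[0,0,0,0.012,0,0,0],[0,0,0,0.012,0,0,0]]]'

```text
time: 5.45
eef_pos: [0.5156, -0.1134, 0.1087]
tcp_rot: [0.997, 0.078, 0.002, 0.002]
contact_force: [-0.5, -0.1, 0.4]
opening: 0.002
```

```bash
python3 look.py 5
```

```text
5.55 [[ 0.5155 -0.1134  0.1087 -0.1701 -1.2851 -0.2899]
 [ 0.5155 -0.1134  0.1087  0.4144 -1.4606 -0.1885]]
```

View pics/scene5c.png

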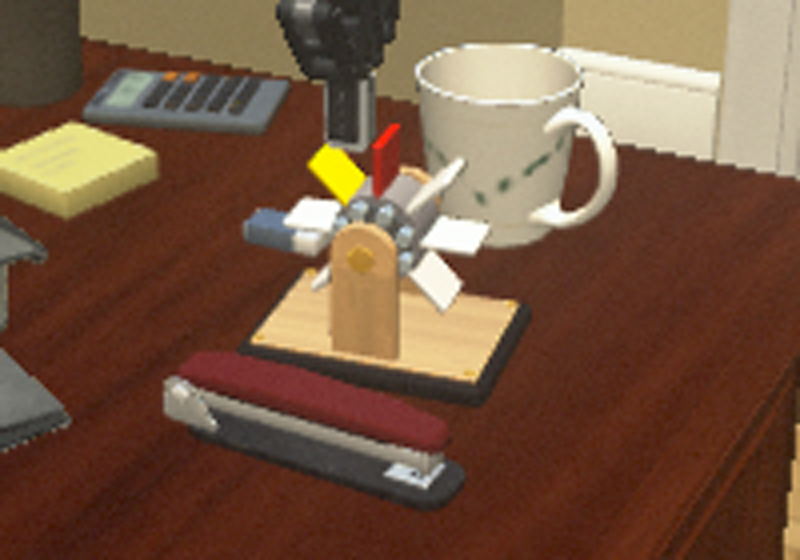

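The red paddle (crop 386,158) is upright where yellow was, and the stand hasn't moved. The finger is clear ahead of it, so I'm lifting straight up.

move_arm --plan '[[[0,0,0,0,0,-0.015,0],[0,0,0,0,0,-0.04,0],[0,0,0,0,0,-0.08,0],[0,0,0,0,0,-0.12,0],[0,0,0,-0.01,0,-0.13,0]]]'

```text
time: 6.18
eef_pos: [0.5065, -0.1153, 0.2433]
tcp_rot: [0.997, 0.078, 0.006, 0.004]
contact_force: [0.1, -0.5, -0.1]
opening: -0.005
```

move_arm --plan '[[[0,0,0,-0.02,0.02,0,0],[0,0,0,-0.05,0.05,0,0],[0,0,0,-0.06,0.08,0,0],[0,0,0,-0.06,0.08,0,0],[0,0,0,-0.06,0.08,0,0]]]'

```text
time: 6.8
eef_pos: [0.4593, -0.203, 0.2426]
tcp_rot: [0.997, 0.078, 0.005, 0.003]
contact_force: [-1.0, 0.8, 0.8]
opening: 0.003
```

```bash
python3 look.py 6; python3 - <<'E'
from h import *
obs={}
for n in("scene","top"):
    for q in["stand","axle","red_tip","top","mug","stapler","eraser"]:
        d=pinpoint(n,q)
        if d: print(n,q,d[0]["centre"],round(d[0]["p"],2)); obs[n,q]=d[0]["centre"]
f=lambda s:np.concatenate([proj(n,pts(np.r_[s[:2],.157,s[2]])[q])-o for (n,q),o in obs.items() if q in("stand","axle","red_tip","top")])
print(least_squares(f,[.495,-.115,0]).x)
E
```

```text
6.9 [[ 0.4595 -0.2028  0.2428 -0.1528 -0.0019 -0.6909]
 [ 0.4597 -0.2027  0.2428 -0.1037 -0.481  -0.5621]]
scene stand [278.1, 207.7] 0.98
scene axle [275.7, 176.0] 0.74
scene red_tip [272.9, 150.4] 0.69
scene top [275.2, 152.8] 0.85
scene mug [306.2, 179.3] 0.72
scene stapler [259.3, 233.1] 0.7
scene eraser [250.3, 180.1] 0.69
top stand [271.1, 210.8] 0.96
top axle [269.8, 214.6] 0.89
top red_tip [273.6, 210.1] 0.86
top top [273.5, 211.9] 0.88
top mug [334.4, 214.7] 0.58
top stapler [222.6, 218.4] 0.89
[ 0.49427213 -0.11173415  0.10204957]
```

View pics/scene6c.png

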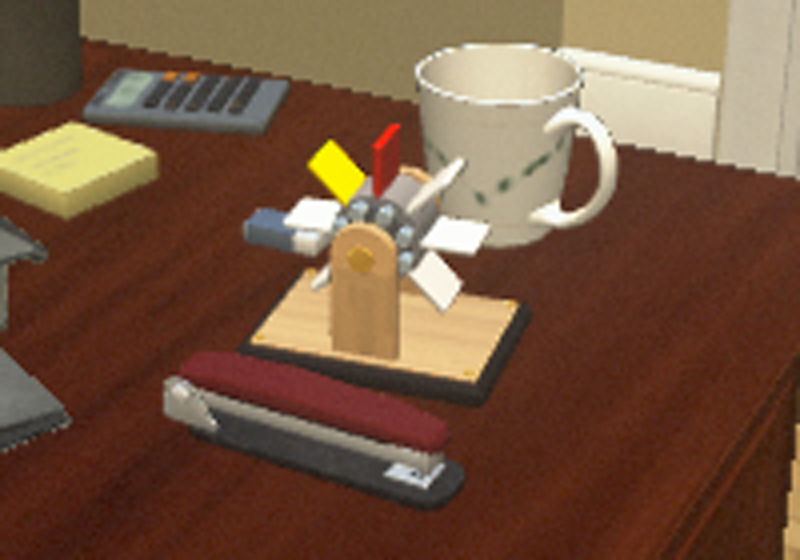

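View pics/top6c.png

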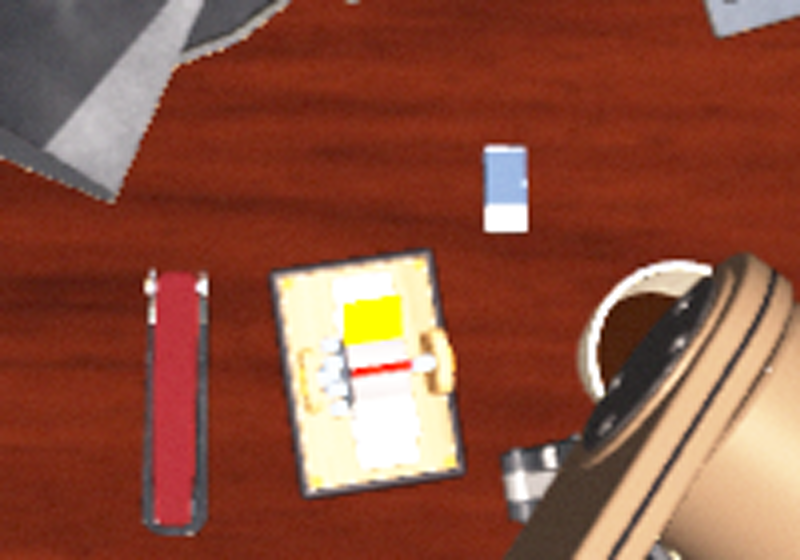

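Red is at the very top: it stands at (382,367) in the top crop, exactly where yellow was. The stand's corners and the other objects sit at the same pixels as before, and the arm is clear.

```bash
python3 -c "
from plant import ticket
print(ticket.sign_off())"
```

```text
the job is handed in; nothing more can be done
None
```

The sign is set to busy, and I have handed the job in; the hand-in reports no verdict. The wheel started one click short, with yellow upright. I pushed the yellow paddle forwards with the closed fingertips until the wheel clicked over. Then I moved on until the fingers were clear of the red paddle and lifted away. It took about 7 s of the 42 s.

**Wheel:** In the last pictures the red paddle stands at exactly the pixels where yellow stood upright, in both the scene and top views. The network's points disagreed slightly: fitting them gave a wheel angle of about 0.10 rad. Their pixel errors are a few pixels, so I put that down to noise and trusted the pictures.

**Surroundings:** The stand, stapler and eraser show no visible shift. The mug looks unmoved in the scene view; the arm partly hid it in the last top view. The network did not find the eraser in the last top view, but I could see it there in its original place. Force readings stayed under about 3 N, and the arm finished well clear of everything.

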